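# Square a flat-edged disc to the bar of an alignment jig and close the keeper

## Task

The round metal disc with one flat edge lies turned the wrong way in the alignment jig. Leave the jig's sliding keeper back, and with light fingertips on top of the disc turn it and press it home so that its flat bears flush along the straight alignment bar for a moment. Then slide the keeper forward until both its nose pins just rest on the disc's rim, gently, with the flat still flush; don't press hard on the disc, and don't disturb the things standing round the jig.

Things in the scene. Friction and masses are not known exactly. Their poses are not given: they have to be found in the camera images.
- jig: Fixed dark steel plate 210 x 150 x 12 mm on levelling feet, 3 to 10 mm over the bench. Origin on the plate's underside, below the centre of a seated disc, 135 mm from the near edge, 75 mm from the far edge; x points to the alignment bar (away from the robot, within 25 deg), y left, z up. On it a slippery sprung round platen (84 mm across, top at z = 16 mm) bears the disc.
- align_bar: Straight polished steel bar across the far end of the jig's plate, 90 mm long along y, 12 mm thick, 18 mm high. Origin: middle of its near face, at the plate's top (jig x = 40, z = 12 mm); axes as the jig's. The disc's flat must lie along this face. Guide pins for the disc, 8 mm thick, 17 mm high, at jig x = 0, y = +-56.5 mm. The platen yields 16 N/mm after a preload of 4.8 N.
- disc: Loose steel-grey disc, radius 50 mm, 8 mm thick, 0.1 to 0.21 kg, lying on the platen (its top at jig z = 24 mm), too wide to grip. A flat 60 mm long is cut 40 mm from the centre. Origin: centre, underside; its +x points to the flat. It starts 12 to 16 mm short of the seated place (jig x = 0), turned 35 to 130 deg anticlockwise from above. Over 20 N by finger or bar harms it.
- flat_left (a point): Point on the disc's flat, at half thickness, 28 mm from the flat's middle towards the disc's +y. Fingertips hold the disc's top (friction about 0.6) better than the platen does (0.15): two tips about 45 mm apart astride its centre, pressed down with about 7 N in all, carry it round and along with the gripper.
- flat_right (a point): Point on the disc's flat, at half thickness, 28 mm from the flat's middle towards the disc's -y. Pushed against the bar within a few degrees of true, the flat squares itself, if the push goes on for some 5 mm more with the fingertips slipping over the disc.
- keeper (a joint): Travel (m) of the keeper along the jig's x to the bar: an aluminium block 50 x 40 mm on the near end of the plate with two upright nose pins (8 mm thick, 44 mm apart). 0 fully back, stop at 0.045, starts at 0 to 0.008. At 0.030 both pins touch the rim of a seated disc. 2.5 N of friction; stays where left. Keep it under 0.014 until the flat is at the bar.
- keeper_top (a point): Middle of the top edge of the keeper's upright grip plate, at jig z = 62 mm. The plate is 12 mm thick along the jig's x, 30 mm wide along y, and rises from jig z = 22 to 62 mm; pinch it from above or push it from behind. Its middle lies 30 mm behind the line of the nose pins.
- bench_timer: White bench timer standing on the bench right of the jig, 39 x 68 x 62 mm, origin under its centre. To be left alone.
- objective: Spare microscope objective standing right of the jig, 30 mm across, 45 mm high, origin under its centre. To be left alone.
- oil_bottle: Small brown bottle with black cap standing left of the jig, 30 mm across, 62 mm high, origin under its centre. To be left alone.
There are look-alikes about, which are no part of the job. There is more than one size of the disc; the job needs the middle-sized.

How it is judged:
On the way, in this order (a step that is already met when the one before it is completed fails the run):
1. the disc's flat is pressed flush home against the alignment bar (1 N or more between them) with the keeper still back (x of each of flat_left, flat_right in the frame of align_bar above -0.0015 m and z of disc in the frame of jig below 0.018 m and angle between disc's own z axis and vertical below 0.05 rad and contact force between disc and align_bar above 1 N and value of joint keeper below 0.014 m), for 0.2 s.
2. the keeper has been slid up until its nose pins rest on the rim of the seated disc (x of each of flat_left, flat_right in the frame of align_bar above -0.0015 m and z of disc in the frame of jig below 0.018 m and angle between disc's own z axis and vertical below 0.05 rad and value of joint keeper above 0.0285 m), for 0.2 s.
At the end, for the whole second after the job is handed in: Both ends of the disc's flat are within 1.5 mm of the alignment bar's face, the disc lies flat on the platen at rest, and the keeper stands with its pins at the disc's rim (travel 0.0285 to 0.0325) (all of step 2 and value of joint keeper below 0.0325 m and linear speed of disc below 0.01 m/s); the robot touches nothing.
It fails at once if the fingers press the disc with more than 20 N (contact force between the fingers and disc above 20 N).
It fails at once if the disc is driven against the alignment bar with more than 20 N (contact force between disc and align_bar above 20 N).
It fails at once if the keeper is slid up (travel above 14 mm) while an end of the flat is more than 6 mm from the bar (value of joint keeper above 0.014 m and x of any of flat_left, flat_right in the frame of align_bar below -0.006 m).
It fails at once if the disc is lifted off the platen by more than 8 mm (z of disc in the frame of jig above 0.024 m).
It fails at once if the bench timer, the objective or the bottle is moved by more than 20 mm (distance of any of bench_timer, objective, oil_bottle from where it was at the start of the episode above 0.02 m).
It also fails if it takes over 72 s, if anything falls off the work surface, if the arm or the gripper's body presses on something with over 40 N, if the wrist force passes 120 N, or if a joint passes its speed limit or range.

## Robot

A 6-joint arm with a two-finger parallel gripper is mounted at the origin on a cart in front of the work surface, level with it; the furniture and walls round the work are solid. World frame = base frame: x ahead of the robot, y to its left, z up, the work surface at z = 0. Lengths are in m, angles in rad, forces in N, time in s.
With the tool pointing down it reaches from about 0.275 to 0.725 m from the base axis. Payload 15.9 kg.
Tool frame: the origin (TCP) lies between the finger pads; the fingertips stand 11 mm ahead of it and the grasp point (between the pads) lies 8 mm behind it; z points along the fingers, y is the line along which they close (so a half turn about z gives the same grasp; the last joint's range is limited). The gripper opens to 85 mm and grips with 20 to 120 N. Pads are 22 mm wide; open, the fingers measure 114 mm over their backs; the gripper's body (76 mm by 85 mm) begins 54 mm behind the grasp point. The pads swing forward as they close: fully open they stand 13 mm farther back than shut.
Start: joints at [-1.179, 0.213, -0.034, 1.323, 0, 1.571], TCP at [0.191, -0.462, 0.242] pointing down, gripper open.
Joint ranges: [-2.98, 2.98], [-0.74, 1.72], [-1.14, 1.35], [-2.1, 2.04], [-1.57, 1.44], [-3.14, 3.14]. Speed limits (rad/s): [1.89, 1.89, 2.39, 2.57, 3.14, 3.14].

## Interface

Orientations are given as a unit quaternion [w, x, y, z].
In Python, from station import robot, optics, workorder gives the robot as it stands. The module is installed in compiled form; this text tells all that it offers.
- The arm moves only by the tool step_arm, never from a script. Its argument "deltas" is a list that holds one entry, the list of rows, each a list of 7 numbers: the turn, a rotation vector about the tool's x, y, z in rad, then the shift along the tool's x, y, z in cm, then the opening in per cent of the stroke, from 0 (shut) to 100 (fully open). A call has exactly 8 rows; each row shifts and turns the commanded pose from where the row before left it, along the tool's axes as they then stand; what a row does not reach is not made up. A row lasts 1/10 s, in which the tool goes at most 50 mm and 8.59 degrees, less where a joint would pass 70% of its speed; a pose out of reach is approached as far as the arm can. A call is refused whole if a number of a shift passes 5 or a number of a turn 0.15, either way. A call with a gripper value outside its range is refused whole. The fingers move at their own pace and stop on an object; "newtons" is the grip in N (left out, the last holds). Time passes only in rows, so rows that do not move let the fingers close, or fill a call up. It gives the time, the measured TCP pose, the force, the opening and the grip force at its end, in the units of the state.
- robot.read_state(): the state, without advancing time (a new reading comes with each control period).
- optics.camera(name): name is "side" or "top" or "wrist"; returns a dict with "pixels" (420x560x3 uint8, blue, green, red), "camera_matrix" (3x3 intrinsics, pixels), "k1" (the pictures are not rectified: a ray, as slopes to the right and down, at radius r is drawn at 1 + k1 r^2 times it, then the intrinsics apply), "world_to_cam" (4x4, takes a point from world to camera coordinates). Camera axes: x right, y down, z forward; pixel columns grow to the right and rows downward; lengths in m; the calibration is good to about 2 mm. A picture is of the moment at which its call begins. There is no depth.
- workorder.finish_job(): hands the job in; it is judged then, once.
The state is a dict: "clock": time; "joints": joint angles; "joint_velocities": joint speeds; "joint_efforts": joint torques, N m; "position": TCP position; "eef_rot": TCP orientation; "force": force on the tool from outside, world axes, zero at the start; "torque": the same for the moment, N m; "opening": opening from 0.0 (shut) to 1.0 (fully open); "grip_force": force on a finger pad.
Only numpy, scipy, OpenCV 4.12 (cv2) and the standard library are available. Lean on these libraries where they do the work, as an engineer would, in place of code of your own. Each camera call takes 0.05 s, during which the arm holds its last target. There are 200 camera calls.

## Working session

There is one attempt and no reset: what is moved stays moved. The work goes in short steps, Python scripts to look and compute and a tool call to move; the robot and the scene stay as the last step left them, time stands still between calls to the robot, and variables do not carry over. Pictures are saved under pics/ and viewed, at most 10 in all, crops included, and the job is handed in when it is done.

Besides the shell and the picture viewer there is one more tool, called after "Request:" as name(argument=value, ...), one argument or row to a line, values as JSON. step_arm: Moves the arm, as the interface text tells. Its arguments: {"type":"object","properties":{"deltas":{"type":"array","items":{"type":"array","items":{"type":"array","items":{"type":"number"}}}},"newtons":{"type":"number"}},"required":["deltas"]}

```bash
mkdir -p pics; python3 - <<'E'
from station import robot, optics
import cv2, pickle
d={}
for n in("top","side","wrist"):
    c=optics.camera(n); d[n]=c; cv2.imwrite(f"pics/{n}0.png",c["pixels"])
    print(n,c["camera_matrix"],c["k1"],c["world_to_cam"])
pickle.dump(d,open("c0.pkl","wb"))
print(robot.read_state())
E
```

```text
top [[457.23675099   0.         276.0215285 ]
 [  0.         457.23675099 210.23543452]
 [  0.           0.           1.        ]] -0.010172612640846112 [[-0.0146704  -0.99987947 -0.00508276  0.10288736]
 [-0.99507327  0.01509798 -0.09798595  0.54332612]
 [ 0.09805088  0.00362022 -0.99517482  1.01861108]
 [ 0.          0.          0.          1.        ]]
side [[388.47125617   0.         278.04221534]
 [  0.         388.47125617 210.9207459 ]
 [  0.           0.           1.        ]] -0.10231769740607745 [[ 0.99704304  0.07610614  0.01063158 -0.53070256]
 [ 0.04427332 -0.45582771 -0.88896624  0.09711487]
 [-0.06280962  0.88680829 -0.45784932  0.96212407]
 [ 0.          0.          0.          1.        ]]
wrist [[320.70089188   0.         284.01119183]
 [  0.         320.70089188 207.54563971]
 [  0.           0.           1.        ]] -0.024806932369929327 [[ 3.81789616e-01 -9.24249099e-01 -5.40804410e-04 -4.98527990e-01]
 [-8.82505350e-01 -3.64719811e-01  2.96923839e-01 -3.89973899e-02]
 [-2.74628833e-01 -1.12885176e-01 -9.54901011e-01  3.78855509e-01]
 [ 0.00000000e+00  0.00000000e+00  0.00000000e+00  1.00000000e+00]]
{'clock': 0.15, 'joints': array([-1.17898718e+00,  2.13305266e-01, -3.48731822e-02,  1.32352282e+00,
        3.00873081e-05,  1.57080911e+00]), 'joint_velocities': array([ 4.64520045e-05, -1.17613222e-03,  3.54115722e-03,  1.38183306e-03,
        2.67290802e-03, -9.82443394e-04]), 'joint_efforts': array([ 2.58156353e-03, -6.86404395e+01,  4.87247193e+01,  1.30477306e-02,
        2.21083037e-04, -2.13390223e-06]), 'position': array([ 0.1908433 , -0.46187469,  0.24191537]), 'eef_rot': array([-4.46742534e-04,  9.80873137e-01,  1.94647590e-01, -7.33219121e-05]), 'force': array([ 0.31289622, -0.40185707,  0.11097733]), 'torque': array([ 0.0335732 , -0.00579412,  0.02992875]), 'grip_force': 0.0, 'opening': 0.9962864106017798}
```

View pics/top0.png

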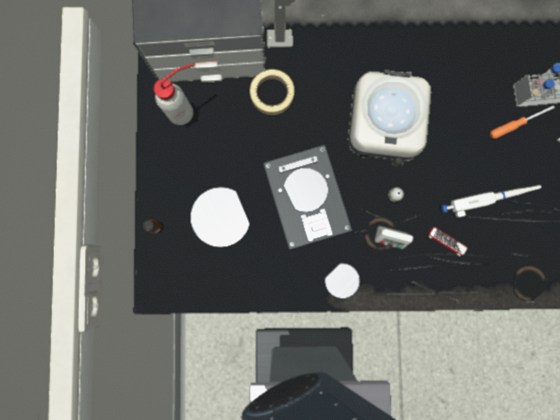

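View pics/side0.png

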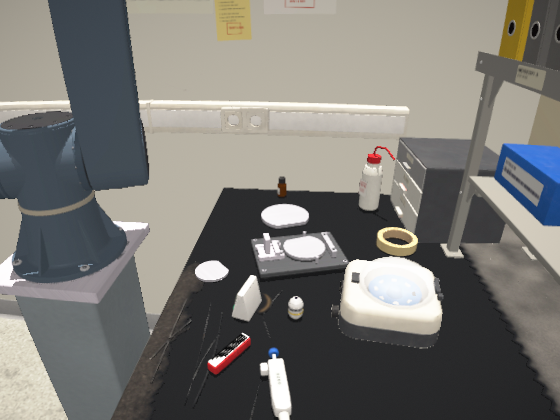

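Candidates for the disc are the large plate at top-view pixel (220,216), the small one at (342,281), and the mid-sized one on the jig at (306,190). Only the last lies in the jig. I'll confirm it in a crop.

```bash
cat > h.py <<'E'
import numpy as np, cv2
def ray2world(c,uv,z):
    "pixels -> world points at height z"
    K=c["camera_matrix"];T=c["world_to_cam"];uv=np.atleast_2d(uv).astype(float)
    n=cv2.undistortPoints(uv[:,None],K,np.array([c["k1"],0,0,0,0.]))[:,0]
    R=T[:3,:3];o=-R.T@T[:3,3]
    d=np.c_[n,np.ones(len(n))]@R
    return o+d*((z-o[2])/d[:,2])[:,None]
def proj(c,P):
    T=c["world_to_cam"];p=np.atleast_2d(P)@T[:3,:3].T+T[:3,3]
    return cv2.projectPoints(p,np.zeros(3),np.zeros(3),c["camera_matrix"],np.array([c["k1"],0,0,0,0.]))[0][:,0]
E
python3 - <<'E'
import pickle,cv2
d=pickle.load(open("c0.pkl","rb"))
im=d["top"]["pixels"][138:258,250:410]
g=(255*(im/255.)**0.7).astype('uint8')
cv2.imwrite("pics/crop0.png",cv2.resize(g,None,fx=5,fy=5,interpolation=cv2.INTER_CUBIC))
E
```

```text
(no output)
```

View pics/crop0.png

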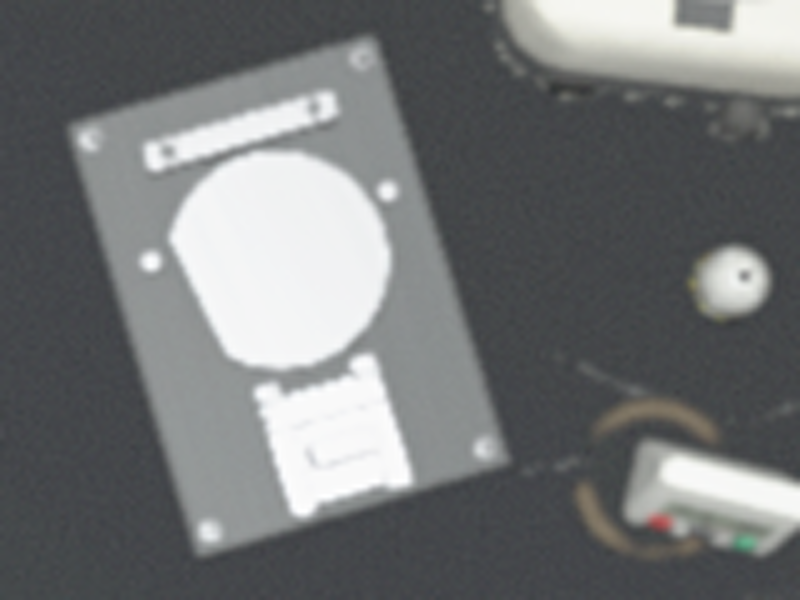

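```bash
python3 - <<'E'
import pickle,numpy as np,cv2
from h import *
d=pickle.load(open("c0.pkl","rb"));t=d["top"]
px=lambda a:(np.array(a,float)+.5)/5-.5+[250,138]
h=.0065
C=ray2world(t,px([(68,125),(375,37),(508,463),(198,555)]),h+.012)
print("corners",C.round(4)); print([np.linalg.norm(C[i]-C[i-1]).round(4) for i in range(4)])
ax=(C[0]+C[1]-C[2]-C[3])[:2]; ay=(C[0]+C[3]-C[1]-C[2])[:2]
yaw=np.arctan2(ax[1],ax[0]); print("yaw",np.degrees(yaw),np.degrees(np.arctan2(-ay[0],ay[1])))
x=np.array([np.cos(yaw),np.sin(yaw)]);y=np.array([-x[1],x[0]])
cen=C.mean(0)[:2]; O=cen+.03*x; print("origin",O)
J=lambda p,z:np.c_[(ray2world(t,px(p),z)[:,:2]-O)@x,(ray2world(t,px(p),z)[:,:2]-O)@y]
print("pins (17 over plate)",J([(150,261),(387,190)],h+.029).round(4))
print("bar top corners",J([(143,147),(331,91),(340,115),(152,170)],h+.03).round(4))
print("flat ends",J([(172,238),(228,355)],h+.024).round(4))
print("keeper noses",J([(266,390),(362,362)],h+.03).round(4))
# disc contour
im=t["pixels"][138:258,250:410].min(2); big=cv2.resize(im,None,fx=5,fy=5,interpolation=cv2.INTER_CUBIC)
print(big[260,100],big[260,280],big[370,280])
m=(big>205).astype('uint8'); n,l,s,c=cv2.connectedComponentsWithStats(m); k=l[260,280];print(s[k])
ct=max(cv2.findContours((l==k).astype('uint8'),0,1)[0],key=len)[:,0]
P=J(ct,h+.024); np.save("disc.npy",P)
from scipy.optimize import least_squares
# radial fit with a flat
def res(p):
    q=P-p[:2];r=np.hypot(*q.T); n_=np.array([np.cos(p[2]),np.sin(p[2])])
    return np.maximum(r-.05,q@n_-.04)
for a0 in (1.2,1.9):
    f=least_squares(res,[-.014,0,a0],loss='soft_l1',f_scale=.001);print(f.x.round(4),np.degrees(f.x[2]),f.cost,np.abs(f.fun).max())
E
```

```text
corners [[ 0.6576  0.123   0.0185]
 [ 0.6971 -0.021   0.0185]
 [ 0.497  -0.077   0.0185]
 [ 0.4571  0.066   0.0185]]
[np.float64(0.2085), np.float64(0.1494), np.float64(0.2078), np.float64(0.1484)]
yaw 15.756731096721516 15.480919574981025
origin [0.60606346 0.03090441]
pins (17 over plate) [[ 0.0001  0.0571]
 [ 0.0004 -0.056 ]]
bar top corners [[ 0.0513  0.0452]
 [ 0.0515 -0.0449]
 [ 0.0397 -0.0455]
 [ 0.0399  0.0443]]
flat ends [[ 0.008   0.0442]
 [-0.0509  0.0352]]
keeper noses [[-0.0716  0.0238]
 [-0.0718 -0.0216]]
41 238 161
[  172   154   216   213 34304]
[-1.5200e-02  8.0000e-04  1.7332e+00] 99.30788945371265 0.00020146185927486573 0.001789851611475414
[-1.5200e-02  8.0000e-04  1.7332e+00] 99.3078528470149 0.00020146185927676191 0.0017898497950847511
```

Request:
step_arm(
  deltas=[
    [[0, 0, 0, 3.48, -1.87, 0, 50], [0, 0, 0, 3.48, -1.87, 0, 50], [0, 0, 0, 3.48, -1.87, 0, 50], [0, 0, 0, 3.48, -1.87, 0, 50], [0, 0, 0, 3.48, -1.87, 0, 50], [0, 0, 0, 3.48, -1.87, 0, 50], [0, 0, 0, 3.48, -1.87, 0, 50], [0, 0, 0, 3.48, -1.87, 0, 50]],
  ],
)

```text
clock: 0.95
position: [0.3918, -0.2161, 0.2423]
eef_rot: [0.0, 0.981, 0.195, -0.0]
force: [1.0, -0.2, 0.1]
opening: 0.497
grip_force: 0.0
```

Request:
step_arm(
  deltas=[
    [[0, 0, 0, 3.48, -1.87, 0, 50], [0, 0, 0, 3.48, -1.87, 0, 50], [0, 0, 0, 3.48, -1.87, 0, 50], [0, 0, 0, 3.48, -1.87, 0, 50], [0, 0, 0, 3.48, -1.87, 0, 50], [0, 0, 0, 3.48, -1.87, 0, 50], [0, 0, 0, 3.48, -1.87, 0, 50], [0, 0, 0, 3.48, -1.87, 0, 50]],
  ],
)

```text
clock: 1.75
position: [0.592, 0.0285, 0.2421]
eef_rot: [-0.0, 0.981, 0.195, -0.0]
force: [1.0, -0.5, 1.5]
opening: 0.496
grip_force: 0.0
```

Request:
step_arm(
  deltas=[
    [[0, 0, -0.135, 0, 0, 0, 50], [0, 0, -0.135, 0, 0, 0, 50], [0, 0, -0.135, 0, 0, 0, 50], [0, 0, -0.135, 0, 0, 0, 50], [0, 0, -0.135, 0, 0, 0, 50], [0, 0, -0.135, 0, 0, 0, 50], [0, 0, -0.135, 0, 0, 0, 50], [0, 0, -0.135, 0, 0, 0, 50]],
  ],
)

```text
clock: 2.55
position: [0.5912, 0.027, 0.242]
eef_rot: [-0.0, 0.739, 0.673, -0.0]
force: [0.2, 0.5, -0.1]
opening: 0.498
grip_force: 0.0
```

Request:
step_arm(
  deltas=[
    [[0, 0, -0.135, 0, 0, 2, 50], [0, 0, -0.135, 0, 0, 2, 50], [0, 0, -0.135, 0, 0, 2, 50], [0, 0, -0.13, 0, 0, 2, 50], [0, 0, 0, 0, 0, 2, 50], [0, 0, 0, 0, 0, 2, 50], [0, 0, 0, 0, 0, 0, 50], [0, 0, 0, 0, 0, 0, 50]],
  ],
)

```text
clock: 3.35
position: [0.5911, 0.027, 0.1226]
eef_rot: [-0.0, 0.537, 0.843, -0.0]
force: [-0.2, -0.4, 0.1]
opening: 0.499
grip_force: 0.0
```

```bash
cat > pose.py <<'E'
import numpy as np
from station import robot
from scipy.spatial.transform import Rotation as R
O=np.array([.6061,.0309]);a=np.radians(15.65);X=np.array([np.cos(a),np.sin(a)]);Y=np.array([-X[1],X[0]])
def show():
    s=robot.read_state();q=s["eef_rot"];M=R.from_quat(np.r_[q[1:],q[0]]).as_matrix()
    p=s["position"];e=p[:2]-O
    print("t",round(s["clock"],2),"pos",p.round(4),"jig xy",(e@X).round(4),(e@Y).round(4),"yaw rel jig",np.degrees(np.arctan2(M[1,0],M[0,0])-a).round(2),"tilt",M[:2,2].round(4),"F",s["force"].round(2),"T",s["torque"].round(2),"open",round(s["opening"],3),"j6",s["joints"][5].round(3))
    return s,M
E
python3 -c "from pose import *;show()"
```

```text
t 3.35 pos [0.5911 0.027  0.1226] jig xy -0.0154 0.0003 yaw rel jig 99.33 tilt [-0.0006 -0.    ] F [-0.2  -0.38  0.12] T [ 0.02 -0.01 -0.  ] open 0.499 j6 1.181
```

Request:
step_arm(
  deltas=[
    [[0, 0, 0, 0, 0, 2, 50], [0, 0, 0, 0, 0, 2, 50], [0, 0, 0, 0, 0, 1.5, 50], [0, 0, 0, 0, 0, 1, 50], [0, 0, 0, 0, 0, 0.25, 50], [0, 0, 0, 0, 0, 0, 50], [0, 0, 0, 0, 0, 0, 50], [0, 0, 0, 0, 0, 0, 50]],
  ],
)

```text
clock: 4.15
position: [0.5918, 0.0271, 0.0556]
eef_rot: [0.0, 0.537, 0.843, 0.0]
force: [0.3, -0.1, 0.3]
opening: 0.499
grip_force: 0.0
```

```bash
python3 - <<'E'
from pose import *; from h import *
from station import optics
show()
c=optics.camera("side");im=c["pixels"]
w=optics.camera("wrist")["pixels"]
a=cv2.resize(im[195:295,235:370],None,fx=5,fy=5,interpolation=cv2.INTER_CUBIC)[:,:675]
b=cv2.resize(w,None,fx=.6,fy=.6)
cv2.imwrite("pics/side1.png",a)
# tip heights expected: project points on tool axis
print(((proj(c,[[.591,.027,z] for z in (.03,.04,.05)])-[235,195]+.5)*5-.5).round(1))
E
```

```text
t 4.15 pos [0.5918 0.0271 0.0556] jig xy -0.0148 0.0002 yaw rel jig 99.33 tilt [0.0012 0.0001] F [ 0.33 -0.15  0.28] T [-0.   -0.03  0.06] open 0.499 j6 1.18
[[343.6 256.5]
 [344.4 238.8]
 [345.3 221. ]]
```

View pics/side1.png

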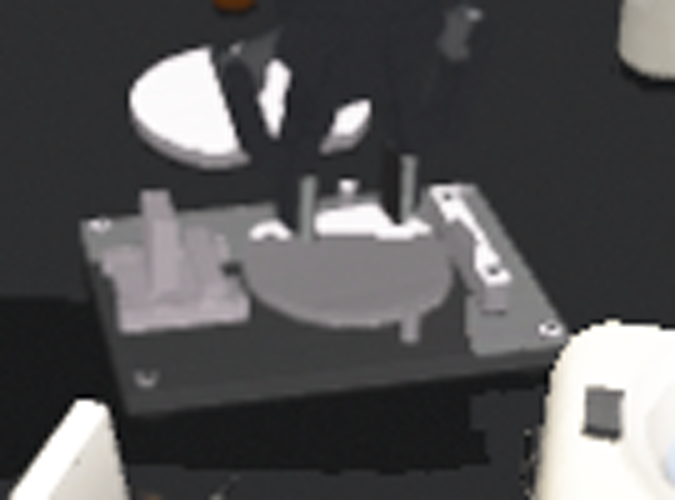

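Side crop: the tips end at about (308,240) and (410,222), so they hang roughly 10–12 mm above the disc, astride its centre. I'll go down in small steps.

Request:
step_arm(
  deltas=[
    [[0, 0, 0, 0, 0, 0.2, 50], [0, 0, 0, 0, 0, 0.2, 50], [0, 0, 0, 0, 0, 0.1, 50], [0, 0, 0, 0, 0, 0.1, 50], [0, 0, 0, 0, 0, 0.05, 50], [0, 0, 0, 0, 0, 0.05, 50], [0, 0, 0, 0, 0, 0, 50], [0, 0, 0, 0, 0, 0, 50]],
  ],
)

```text
clock: 5.05
position: [0.5913, 0.027, 0.0479]
eef_rot: [0.0, 0.537, 0.843, 0.0]
force: [0.3, -0.2, 0.1]
opening: 0.498
grip_force: 0.0
```

Request:
step_arm(
  deltas=[
    [[0, 0, 0, 0, 0, 0.05, 50], [0, 0, 0, 0, 0, 0.03, 50], [0, 0, 0, 0, 0, 0, 50], [0, 0, 0, 0, 0, 0, 50], [0, 0, 0, 0, 0, 0, 50], [0, 0, 0, 0, 0, 0, 50], [0, 0, 0, 0, 0, 0, 50], [0, 0, 0, 0, 0, 0, 50]],
  ],
)

```text
clock: 5.85
position: [0.5913, 0.027, 0.047]
eef_rot: [0.0, 0.537, 0.843, -0.0]
force: [0.1, -0.5, -0.5]
opening: 0.497
grip_force: 0.0
```

Request:
step_arm(
  deltas=[
    [[0, 0, 0, 0, 0, 0.04, 50], [0, 0, 0, 0, 0, 0.04, 50], [0, 0, 0, 0, 0, 0, 50], [0, 0, 0, 0, 0, 0, 50], [0, 0, 0, 0, 0, 0, 50], [0, 0, 0, 0, 0, 0, 50], [0, 0, 0, 0, 0, 0, 50], [0, 0, 0, 0, 0, 0, 50]],
  ],
)

```text
clock: 6.65
position: [0.5913, 0.027, 0.0462]
eef_rot: [0.0, 0.537, 0.843, 0.0]
force: [0.3, -0.0, -0.6]
opening: 0.498
grip_force: 0.0
```

Request:
step_arm(
  deltas=[
    [[0, 0, 0, 0, 0, 0.04, 50], [0, 0, 0, 0, 0, 0.04, 50], [0, 0, 0, 0, 0, 0, 50], [0, 0, 0, 0, 0, 0, 50], [0, 0, 0, 0, 0, 0, 50], [0, 0, 0, 0, 0, 0, 50], [0, 0, 0, 0, 0, 0, 50], [0, 0, 0, 0, 0, 0, 50]],
  ],
)

```text
clock: 7.45
position: [0.5913, 0.027, 0.0454]
eef_rot: [0.0, 0.537, 0.843, 0.0]
force: [0.1, -0.9, 0.7]
opening: 0.502
grip_force: 0.0
```

Request:
step_arm(
  deltas=[
    [[0, 0, 0, 0, 0, 0.04, 50], [0, 0, 0, 0, 0, 0.04, 50], [0, 0, 0, 0, 0, 0, 50], [0, 0, 0, 0, 0, 0, 50], [0, 0, 0, 0, 0, 0, 50], [0, 0, 0, 0, 0, 0, 50], [0, 0, 0, 0, 0, 0, 50], [0, 0, 0, 0, 0, 0, 50]],
  ],
)

```text
clock: 8.25
position: [0.5913, 0.027, 0.0446]
eef_rot: [-0.0, 0.537, 0.843, -0.0]
force: [-0.3, -0.8, -0.1]
opening: 0.497
grip_force: 0.0
```

Request:
step_arm(
  deltas=[
    [[0, 0, 0, 0, 0, 0.04, 50], [0, 0, 0, 0, 0, 0.04, 50], [0, 0, 0, 0, 0, 0, 50], [0, 0, 0, 0, 0, 0, 50], [0, 0, 0, 0, 0, 0, 50], [0, 0, 0, 0, 0, 0, 50], [0, 0, 0, 0, 0, 0, 50], [0, 0, 0, 0, 0, 0, 50]],
  ],
)

```text
clock: 9.05
position: [0.5913, 0.027, 0.0438]
eef_rot: [0.0, 0.537, 0.843, -0.0]
force: [-0.9, -0.4, 0.8]
opening: 0.499
grip_force: 0.0
```

Request:
step_arm(
  deltas=[
    [[0, 0, 0, 0, 0, 0.04, 50], [0, 0, 0, 0, 0, 0.04, 50], [0, 0, 0, 0, 0, 0, 50], [0, 0, 0, 0, 0, 0, 50], [0, 0, 0, 0, 0, 0, 50], [0, 0, 0, 0, 0, 0, 50], [0, 0, 0, 0, 0, 0, 50], [0, 0, 0, 0, 0, 0, 50]],
  ],
)

```text
clock: 9.85
position: [0.5913, 0.027, 0.043]
eef_rot: [-0.0, 0.537, 0.843, -0.0]
force: [-0.3, -0.6, 0.7]
opening: 0.496
grip_force: 0.0
```

Request:
step_arm(
  deltas=[
    [[0, 0, 0, 0, 0, 0.04, 50], [0, 0, 0, 0, 0, 0.04, 50], [0, 0, 0, 0, 0, 0, 50], [0, 0, 0, 0, 0, 0, 50], [0, 0, 0, 0, 0, 0, 50], [0, 0, 0, 0, 0, 0, 50], [0, 0, 0, 0, 0, 0, 50], [0, 0, 0, 0, 0, 0, 50]],
  ],
)

```text
clock: 10.65
position: [0.5913, 0.0271, 0.0422]
eef_rot: [-0.0, 0.537, 0.843, 0.0]
force: [-0.4, -0.2, 0.3]
opening: 0.496
grip_force: 0.0
```

Request:
step_arm(
  deltas=[
    [[0, 0, 0, 0, 0, 0.04, 50], [0, 0, 0, 0, 0, 0.04, 50], [0, 0, 0, 0, 0, 0, 50], [0, 0, 0, 0, 0, 0, 50], [0, 0, 0, 0, 0, 0, 50], [0, 0, 0, 0, 0, 0, 50], [0, 0, 0, 0, 0, 0, 50], [0, 0, 0, 0, 0, 0, 50]],
  ],
)

```text
clock: 11.45
position: [0.5913, 0.027, 0.0414]
eef_rot: [0.0, 0.537, 0.843, -0.0]
force: [-0.5, -0.1, -0.8]
opening: 0.502
grip_force: 0.0
```

Request:
step_arm(
  deltas=[
    [[0, 0, 0, 0, 0, 0.04, 50], [0, 0, 0, 0, 0, 0.04, 50], [0, 0, 0, 0, 0, 0, 50], [0, 0, 0, 0, 0, 0, 50], [0, 0, 0, 0, 0, 0, 50], [0, 0, 0, 0, 0, 0, 50], [0, 0, 0, 0, 0, 0, 50], [0, 0, 0, 0, 0, 0, 50]],
  ],
)

```text
clock: 12.25
position: [0.5913, 0.027, 0.0407]
eef_rot: [0.0, 0.537, 0.843, 0.0]
force: [-0.4, -0.1, 2.9]
opening: 0.503
grip_force: 1.6
```

Request:
step_arm(
  deltas=[
    [[0, 0, 0, 0, 0, 0.01, 50], [0, 0, 0, 0, 0, 0.01, 50], [0, 0, 0, 0, 0, 0, 50], [0, 0, 0, 0, 0, 0, 50], [0, 0, 0, 0, 0, 0, 50], [0, 0, 0, 0, 0, 0, 50], [0, 0, 0, 0, 0, 0, 50], [0, 0, 0, 0, 0, 0, 50]],
  ],
)

```text
clock: 13.05
position: [0.5913, 0.027, 0.0405]
eef_rot: [0.0, 0.537, 0.843, 0.0]
force: [-2.0, 0.8, 4.8]
opening: 0.499
grip_force: 2.6
```

```bash
python3 -c "from pose import *;show();print(robot.read_state()['torque'])"
```

```text
t 13.05 pos [0.5913 0.027  0.0405] jig xy -0.0153 0.0003 yaw rel jig 99.33 tilt [0.0001 0.    ] F [-2.02  0.77  4.79] T [ 0.03  0.28 -0.04] open 0.499 j6 1.181
[ 0.02961985  0.28327518 -0.03747843]
```

Request:
step_arm(
  deltas=[
    [[0, 0, 0, 0, 0, 0.01, 50], [0, 0, 0, 0, 0, 0.01, 50], [0, 0, 0.03, 0, 0, 0, 50], [0, 0, 0.03, 0, 0, 0, 50], [0, 0, 0.03, 0, 0, 0, 50], [0, 0, 0.03, 0, 0, 0, 50], [0, 0, 0.03, 0, 0, 0, 50], [0, 0, 0, 0, 0, 0, 50]],
  ],
)

```text
clock: 13.85
position: [0.5917, 0.0271, 0.0405]
eef_rot: [0.0, 0.6, 0.8, 0.0]
force: [0.0, 0.5, 5.0]
opening: 0.502
grip_force: 2.8
```

```bash
cat > disc.py <<'E'
from pose import *; from h import *
from station import optics
import sys
show()
c=optics.camera("top"); z=.0305
cv2.imwrite("pics/last.png",cv2.resize(c["pixels"][138:258,250:410],None,fx=5,fy=5,interpolation=cv2.INTER_CUBIC))
E
python3 disc.py
```

```text
t 13.85 pos [0.5917 0.0271 0.0405] jig xy -0.0149 0.0002 yaw rel jig 90.67 tilt [0.0008 0.0001] F [0.04 0.47 5.  ] T [ 0.07  0.01 -0.03] open 0.502 j6 1.332
```

View pics/last.png

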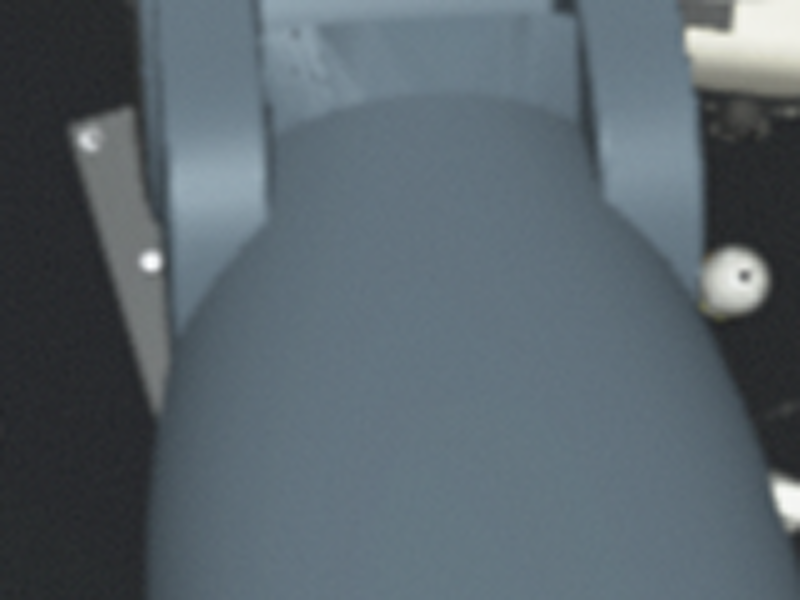

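Request:
step_arm(
  deltas=[
    [[0, 0, 0.03, 0, 0, 0.01, 50], [0, 0, 0.07, 0, 0, 0, 50], [0, 0, 0.08, 0, 0, 0, 50], [0, 0, 0.08, 0, 0, 0, 50], [0, 0, 0.08, 0, 0, 0, 50], [0, 0, 0.08, 0, 0, 0, 50], [0, 0, 0.06, 0, 0, 0, 50], [0, 0, 0.02, 0, 0, 0, 50]],
  ],
)

```text
clock: 14.7
position: [0.5917, 0.0271, 0.0404]
eef_rot: [0.0, 0.779, 0.627, 0.0]
force: [0.0, 0.3, 6.5]
opening: 0.501
grip_force: 3.1
```

```bash
python3 - <<'E'
from pose import *; from h import *
from station import optics
show()
s=optics.camera("side")["pixels"][195:295,235:370];w=optics.camera("wrist")["pixels"]
a=cv2.resize(s,(540,400),interpolation=cv2.INTER_CUBIC)
cv2.imwrite("pics/mid.png",np.vstack([a[100:400],cv2.resize(w[:,:],(400,300)) if 0 else cv2.copyMakeBorder(cv2.resize(w,(400,300)),0,0,0,140,0)]))
E
```

```text
t 14.7 pos [0.5917 0.0271 0.0404] jig xy -0.0149 0.0002 yaw rel jig 61.96 tilt [0.0009 0.0001] F [0.01 0.33 6.48] T [0.08 0.04 0.04] open 0.501 j6 1.833
```

View pics/mid.png

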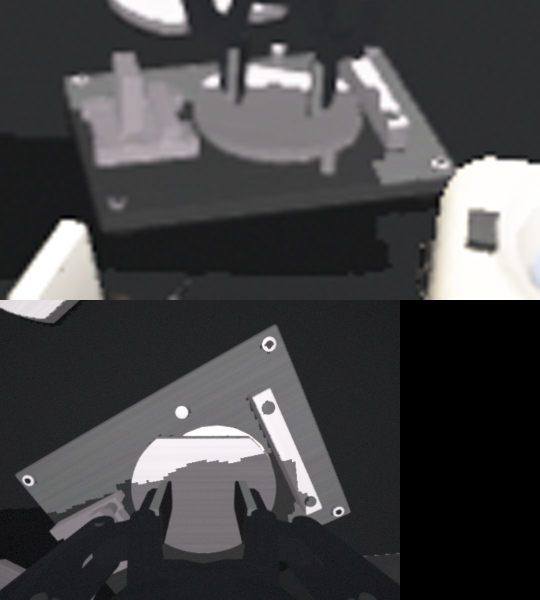

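Request:
step_arm(
  deltas=[
    [[0, 0, 0.03, 0, 0, 0, 50], [0, 0, 0.07, 0, 0, 0, 50], [0, 0, 0.08, 0, 0, 0, 50], [0, 0, 0.08, 0, 0, 0, 50], [0, 0, 0.08, 0, 0, 0, 50], [0, 0, 0.08, 0, 0, 0, 50], [0, 0, 0.06, 0, 0, 0, 50], [0, 0, 0.02, 0, 0, 0, 50]],
  ],
)

```text
clock: 15.6
position: [0.5917, 0.0271, 0.0404]
eef_rot: [0.0, 0.91, 0.414, 0.0]
force: [-0.2, 0.8, 6.2]
opening: 0.505
grip_force: 3.1
```

Request:
step_arm(
  deltas=[
    [[0, 0, 0.03, 0, 0, 0, 50], [0, 0, 0.07, 0, 0, 0, 50], [0, 0, 0.08, 0, 0, 0, 50], [0, 0, 0.08, 0, 0, 0, 50], [0, 0, 0.08, 0, 0, 0, 50], [0, 0, 0.08, 0, 0, 0, 50], [0, 0, 0.06, 0, 0, 0, 50], [0, 0, 0.02, 0, 0, 0, 50]],
  ],
)

```text
clock: 16.4
position: [0.5917, 0.0271, 0.0405]
eef_rot: [0.0, 0.984, 0.176, 0.0]
force: [-1.0, 0.5, 5.9]
opening: 0.498
grip_force: 3.1
```

```bash
python3 - <<'E'
from pose import *; from h import *
from station import optics
show()
c=optics.camera("wrist");np.save("w.npy",c,allow_pickle=True)
w=c["pixels"]; cv2.imwrite("pics/w2.png",w)
# outline of known geometry from jig estimate for check
h=.0065
W=lambda x,y,z:np.r_[O+x*X+y*Y,z+h]
print("bar face top ends",proj(c,[W(.04,.045,.03),W(.04,-.045,.03)]).round(1),"pins",proj(c,[W(0,.0565,.029),W(0,-.0565,.029)]).round(1))
E
```

```text
t 16.4 pos [0.5917 0.0271 0.0405] jig xy -0.0149 0.0002 yaw rel jig 4.66 tilt [0.0009 0.0001] F [-0.98  0.53  5.87] T [ 0.08 -0.03  0.06] open 0.498 j6 2.833
bar face top ends [[190.7 150.2]
 [402.6 167.5]] pins [[166.6 235.6]
 [409.7 253.7]]
```

View pics/w2.png

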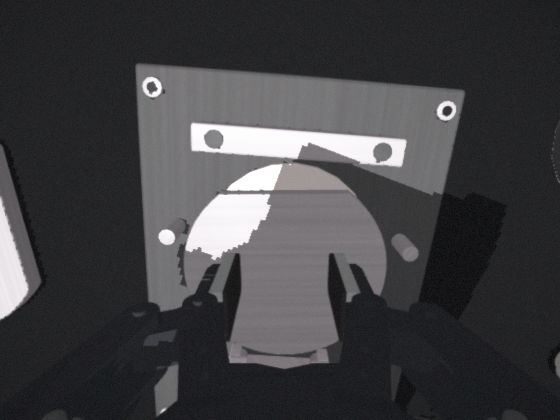

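The wrist view shows the flat from (218,191) to (353,191), with the bright platen beyond it. The bar's near top edge runs from (192,151) to (403,166).

```bash
python3 - <<'E'
from pose import *; from h import *
c=np.load("w.npy",allow_pickle=True).item();h=.0065
def J(uv,z):
    P=ray2world(c,uv,z+h)[:,:2]-O; return np.c_[P@X,P@Y]
def rep(n,P):print(n,P.round(4).tolist(),"ang",np.degrees(np.arctan2(P[0,0]-P[1,0],P[1,1]-P[0,1])).round(2) )
rep("bar",J([(191.5,151),(403,166)],.03)); rep("flat",J([(218,191),(353,191)],.024)); rep("pins",J([(166,237),(408,254)],.029))
E
```

```text
bar [[0.0397, 0.0447], [0.0407, -0.0451]] ang -179.39
flat [[0.0216, 0.0343], [0.0266, -0.0268]] ang -175.35
pins [[-0.0007, 0.0568], [-0.0002, -0.0557]] ang -179.73
```

Request:
step_arm(
  deltas=[
    [[0, 0, 0.025, 0, 0, 0, 50], [0, 0, 0.03, 0, 0, 0, 50], [0, 0, 0.02, 0, 0, 0, 50], [0, 0, 0, 0.2, 0, 0, 50], [0, 0, 0, 0.3, 0, 0, 50], [0, 0, 0, 0.3, 0, 0, 50], [0, 0, 0, 0.3, 0, 0, 50], [0, 0, 0, 0.1, 0, 0, 50]],
  ],
)

```text
clock: 17.25
position: [0.6031, 0.0304, 0.0403]
eef_rot: [0.0, 0.99, 0.14, 0.0]
force: [-1.8, 0.6, 7.7]
opening: 0.504
grip_force: 3.9
```

```bash
cat > meas.py <<'E'
from pose import *; from h import *
from station import optics
show()
c=optics.camera("wrist");h=.0065;g=cv2.cvtColor(c["pixels"],6).astype(float)
cv2.imwrite("pics/m.png",cv2.resize(c["pixels"][110:290,140:430],None,fx=2.7,fy=2.7,interpolation=cv2.INTER_CUBIC))
# scan along jig x at several y across plane of disc top, list strong edges
for y in (-.022,-.012,-.004,.004,.012,.022):
    xs=np.arange(.0,.046,.0005)
    P=np.array([np.r_[O+x*X+y*Y,h+.024] for x in xs]);uv=proj(c,P).astype(np.float32)
    v=cv2.remap(g.astype(np.float32),uv[:,0],uv[:,1],1).ravel();d=np.diff(v)
    k=[i for i in range(1,len(d)-1) if abs(d[i])>6 and abs(d[i])>=abs(d[i-1]) and abs(d[i])>abs(d[i+1])]
    print(y,[(round(1e3*xs[i]+.25,1),int(d[i])) for i in k])
E
python3 meas.py
```

```text
t 17.25 pos [0.6031 0.0304 0.0403] jig xy -0.0031 0.0003 yaw rel jig 0.5 tilt [ 0.0003 -0.0001] F [-1.79  0.65  7.73] T [-0.19  0.55 -0.  ] open 0.504 j6 2.91
-0.022 [(np.float64(5.8), 47), (np.float64(35.2), -8), (np.float64(36.8), -26), (np.float64(38.8), 49)]
-0.012 [(np.float64(8.8), 6), (np.float64(34.8), -7), (np.float64(36.8), -42), (np.float64(38.8), 45)]
-0.004 [(np.float64(34.8), -8), (np.float64(36.8), 49), (np.float64(37.8), -35), (np.float64(38.8), 35)]
0.004 [(np.float64(34.8), -8), (np.float64(36.8), 45), (np.float64(37.8), -33), (np.float64(38.8), 29)]
0.012 [(np.float64(22.8), 10), (np.float64(24.2), 31), (np.float64(26.3), 16), (np.float64(29.8), -47), (np.float64(31.8), 32), (np.float64(33.8), 9), (np.float64(34.8), -70), (np.float64(36.3), -11), (np.float64(37.2), 17), (np.float64(38.2), 43)]
0.022 [(np.float64(10.2), 15), (np.float64(11.8), 25), (np.float64(34.2), -49), (np.float64(36.3), -27), (np.float64(38.2), 54)]
```

View pics/m.png

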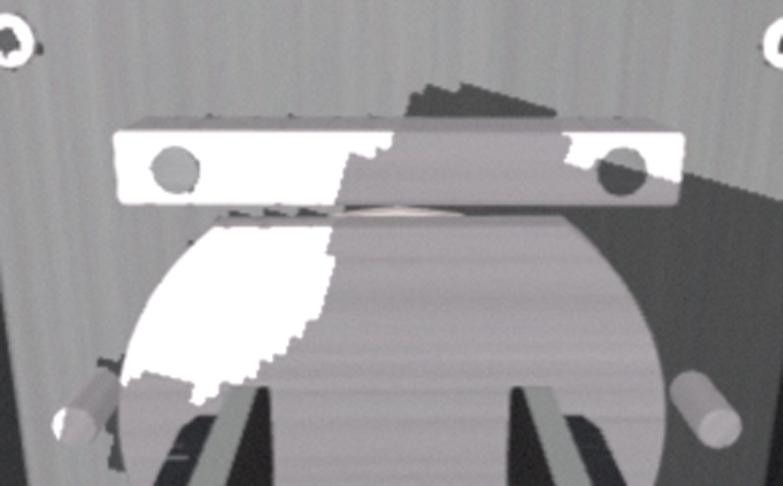

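Wrist crop: the flat (215–565, y 220) lies parallel to the bar (115–685, y 205) with a gap of about 4–5 mm. Now I'll push it home slowly.

Request:
step_arm(
  deltas=[
    [[0, 0, 0, 0.1, 0, 0, 50], [0, 0, 0, 0.1, 0, 0, 50], [0, 0, 0, 0.1, 0, 0, 50], [0, 0, 0, 0.1, 0, 0, 50], [0, 0, 0, 0.1, 0, 0, 50], [0, 0, 0, 0.1, 0, 0, 50], [0, 0, 0, 0.05, 0, 0, 50], [0, 0, 0, 0, 0, 0, 50]],
  ],
)

```text
clock: 18.1
position: [0.6084, 0.0319, 0.0402]
eef_rot: [0.0, 0.99, 0.14, -0.001]
force: [-6.0, -1.4, 10.6]
opening: 0.498
grip_force: 5.0
```

```bash
python3 meas.py
```

```text
t 18.1 pos [0.6084 0.0319 0.0402] jig xy 0.0025 0.0004 yaw rel jig 0.49 tilt [-0.0011 -0.0005] F [-6.04 -1.36 10.6 ] T [-0.34  1.4   0.02] open 0.498 j6 2.913
-0.022 [(np.float64(11.2), 48), (np.float64(38.2), -10), (np.float64(39.2), 9)]
-0.012 [(np.float64(38.2), -14), (np.float64(39.2), 10)]
-0.004 [(np.float64(38.2), -9), (np.float64(39.2), 6)]
0.004 [(np.float64(38.2), -7), (np.float64(39.2), 7)]
0.012 [(np.float64(31.2), 22), (np.float64(33.2), 20), (np.float64(35.8), -43), (np.float64(38.2), -13), (np.float64(40.2), 8), (np.float64(41.8), 34), (np.float64(43.8), 9)]
0.022 [(np.float64(15.8), 42)]
```

Request:
step_arm(
  deltas=[
    [[0, 0, 0, 0.05, 0, -0.01, 50], [0, 0, 0, 0.05, 0, -0.01, 50], [0, 0, 0, 0.05, 0, 0, 50], [0, 0, 0, 0.05, 0, 0, 50], [0, 0, 0, 0.05, 0, 0, 50], [0, 0, 0, 0.05, 0, 0, 50], [0, 0, 0, 0, 0, 0, 50], [0, 0, 0, 0, 0, 0, 50]],
  ],
)

```text
clock: 18.95
position: [0.6114, 0.0328, 0.0403]
eef_rot: [0.0, 0.99, 0.14, -0.001]
force: [-5.2, -1.5, 7.9]
opening: 0.5
grip_force: 3.8
```

```bash
python3 meas.py
```

```text
t 18.95 pos [0.6114 0.0328 0.0403] jig xy 0.0056 0.0004 yaw rel jig 0.49 tilt [-0.001  -0.0004] F [-5.23 -1.47  7.89] T [-0.33  1.13 -0.02] open 0.5 j6 2.914
-0.022 [(np.float64(14.2), 47), (np.float64(38.2), -9), (np.float64(39.2), 6)]
-0.012 [(np.float64(37.8), -7)]
-0.004 [(np.float64(37.8), -9), (np.float64(38.8), 7)]
0.004 [(np.float64(37.8), -8), (np.float64(38.8), 8)]
0.012 [(np.float64(35.2), 43), (np.float64(37.8), -45), (np.float64(39.8), 9), (np.float64(41.8), 19), (np.float64(42.8), 13)]
0.022 [(np.float64(19.8), 48)]
```

Request:
step_arm(
  deltas=[
    [[0, 0, 0, 0.05, 0, 0, 50], [0, 0, 0, 0.05, 0, 0, 50], [0, 0, 0, 0.05, 0, 0, 50], [0, 0, 0, 0.05, 0, 0, 50], [0, 0, 0, 0, 0, 0, 50], [0, 0, 0, 0, 0, 0, 50], [0, 0, 0, 0, 0, 0, 50], [0, 0, 0, 0, 0, 0, 50]],
  ],
)

```text
clock: 19.8
position: [0.6133, 0.0334, 0.0403]
eef_rot: [0.0, 0.99, 0.14, -0.0]
force: [-5.3, -1.8, 7.2]
opening: 0.501
grip_force: 3.8
```

Request:
step_arm(
  deltas=[
    [[0, 0, 0, 0, 0, -0.02, 50], [0, 0, 0, 0, 0, -0.03, 50], [0, 0, 0, 0, 0, -0.1, 50], [0, 0, 0, 0, 0, -1, 50], [0, 0, 0, 0, 0, -3, 50], [0, 0, 0, 0, 0, -4, 50], [0, 0, 0, 0, 0, 0, 50], [0, 0, 0, 0, 0, 0, 50]],
  ],
)

```text
clock: 20.6
position: [0.6147, 0.0337, 0.1232]
eef_rot: [0.0, 0.99, 0.14, 0.001]
force: [-0.9, -0.5, -0.3]
opening: 0.498
grip_force: 0.0
```

```bash
python3 - <<'E'
from pose import *; from h import *
from station import optics
show()
c=optics.camera("wrist");h=.0065;np.save("w.npy",c,allow_pickle=True)
cv2.imwrite("pics/w3.png",cv2.resize(c["pixels"],(800,600),interpolation=cv2.INTER_CUBIC))
W=lambda x,y,z:np.r_[O+x*X+y*Y,z+h]
print(proj(c,[W(.04,.045,.03),W(.04,-.045,.03),W(-.102,.015,.062),W(-.102,-.015,.062)])*800/560)
E
```

```text
t 20.6 pos [0.6147 0.0337 0.1232] jig xy 0.009 0.0004 yaw rel jig 0.5 tilt [0.0025 0.0002] F [-0.91 -0.52 -0.33] T [0.01 0.   0.05] open 0.498 j6 2.914
[[315.75499853 249.43457924]
 [501.7981878  250.98238848]
 [377.00450463 536.39872153]
 [435.68544545 536.74705057]]
```

View pics/w3.png

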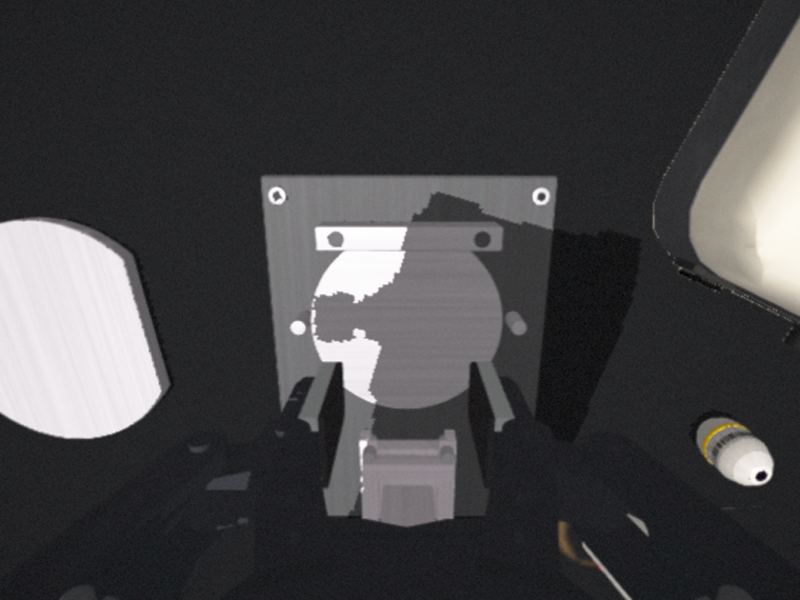

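Wrist view: the flat is seated squarely on the bar along x 330–490 at y ≈ 250, with no gap visible. The keeper's nose pins at (368,450) and (445,450) are still back. Next I'll go behind the grip plate with the fingers shut.

Request:
step_arm(
  deltas=[
    [[0, 0, 0, -1, 0, 0, 0], [0, 0, 0, -2.5, 0, 0, 0], [0, 0, 0, -2.5, 0, 0, 0], [0, 0, 0, -2.5, 0, 0, 0], [0, 0, 0, -2.5, 0, 0, 0], [0, 0, 0, -1.7, 0, 0, 0], [0, 0, 0, -0.6, 0, 0, 0], [0, 0, 0, 0, 0, 0, 0]],
  ],
  newtons=20,
)

```text
clock: 21.45
position: [0.4856, -0.0035, 0.1215]
eef_rot: [-0.0, 0.99, 0.14, -0.0]
force: [0.1, -0.4, 0.7]
opening: 0.006
grip_force: 0.0
```

```bash
python3 - <<'E'
from pose import *; from h import *
from station import optics
show()
c=optics.camera("top");im=c["pixels"]; s=optics.camera("side")
h=.0065;W=lambda x,y,z:np.r_[O+x*X+y*Y,z+h]
crop=lambda i,x0,y0:cv2.resize(i[y0:y0+75,x0:x0+100],(400,300),interpolation=cv2.INTER_CUBIC)
cv2.imwrite("pics/chk.png",np.hstack([crop(im,265,150),crop(s["pixels"],245,210)]))
for n,c,o in(("top",c,(265,150)),("side",s,(245,210))):
    print(n,((proj(c,[W(.04,0,.03),W(-.0718,.022,.03),W(-.1018,0,.062)])-o)*4).round(0).tolist())
E
```

```text
t 21.45 pos [ 0.4856 -0.0035  0.1215] jig xy -0.1253 -0.0006 yaw rel jig 0.48 tilt [-0.0008  0.    ] F [ 0.12 -0.43  0.66] T [ 0.   -0.02  0.01] open 0.006 j6 2.853
top [[134.0, 64.0], [154.0, 262.0], [212.0, 298.0]]
side [[322.0, 126.0], [135.0, 125.0], [92.0, 102.0]]
```

View pics/chk.png

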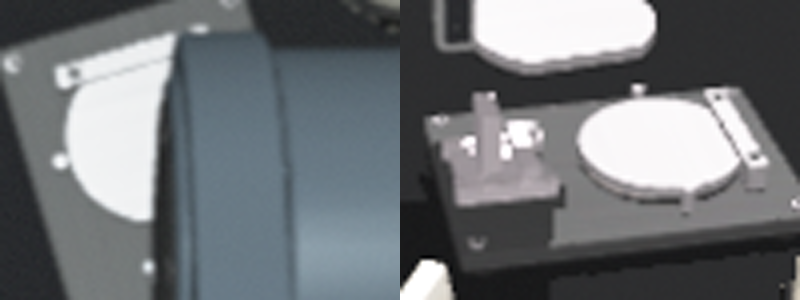

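The side half shows the disc seated at the bar and the keeper plate top at about (487,95), still back. I'll descend behind it.

Request:
step_arm(
  deltas=[
    [[0, 0, 0, -0.4, 0, 0, 0], [0, 0, 0, 0, 0, 1, 0], [0, 0, 0, 0, 0, 1.5, 0], [0, 0, 0, 0, 0, 1.5, 0], [0, 0, 0, 0, 0, 1.2, 0], [0, 0, 0, 0, 0, 0.7, 0], [0, 0, 0, 0, 0, 0.2, 0], [0, 0, 0, 0, 0, 0, 0]],
  ],
)

```text
clock: 22.35
position: [0.4823, -0.0045, 0.0607]
eef_rot: [-0.0, 0.99, 0.14, -0.0]
force: [-0.3, -0.5, 0.0]
opening: -0.004
grip_force: 0.0
```

Request:
step_arm(
  deltas=[
    [[0, 0, 0, 0.1, 0, 0, 0], [0, 0, 0, 0.1, 0, 0, 0], [0, 0, 0, 0.1, 0, 0, 0], [0, 0, 0, 0.1, 0, 0, 0], [0, 0, 0, 0.1, 0, 0, 0], [0, 0, 0, 0.1, 0, 0, 0], [0, 0, 0, 0, 0, 0, 0], [0, 0, 0, 0, 0, 0, 0]],
  ],
)

```text
clock: 23.15
position: [0.488, -0.0028, 0.0608]
eef_rot: [-0.0, 0.99, 0.14, 0.0]
force: [-0.3, -0.5, 1.6]
opening: -0.005
grip_force: 0.3
```

Request:
step_arm(
  deltas=[
    [[0, 0, 0, 0.1, 0, 0, 0], [0, 0, 0, 0.1, 0, 0, 0], [0, 0, 0, 0.1, 0, 0, 0], [0, 0, 0, 0.1, 0, 0, 0], [0, 0, 0, 0.1, 0, 0, 0], [0, 0, 0, 0.05, 0, 0, 0], [0, 0, 0, 0.05, 0, 0, 0], [0, 0, 0, 0.05, 0, 0, 0]],
  ],
)

```text
clock: 23.95
position: [0.4943, -0.001, 0.0608]
eef_rot: [0.0, 0.99, 0.14, -0.0]
force: [-2.5, -0.9, 1.4]
opening: -0.002
grip_force: 1.3
```

```bash
python3 -c "from pose import *;show()"
```

```text
t 23.95 pos [ 0.4943 -0.001   0.0608] jig xy -0.1163 -0.0006 yaw rel jig 0.5 tilt [-0. -0.] F [-2.5  -0.88  1.41] T [-0.21  0.42  0.04] open -0.002 j6 2.858
```

Request:
step_arm(
  deltas=[
    [[0, 0, 0, 0.2, 0, 0, 0], [0, 0, 0, 0.25, 0, 0, 0], [0, 0, 0, 0.25, 0, 0, 0], [0, 0, 0, 0.25, 0, 0, 0], [0, 0, 0, 0.25, 0, 0, 0], [0, 0, 0, 0.2, 0, 0, 0], [0, 0, 0, 0.1, 0, 0, 0], [0, 0, 0, 0, 0, 0, 0]],
  ],
)

```text
clock: 24.75
position: [0.509, 0.0032, 0.0608]
eef_rot: [-0.0, 0.99, 0.14, 0.0]
force: [-0.3, -0.1, -0.1]
opening: -0.002
grip_force: 0.2
```

```bash
cat > kp.py <<'E'
from pose import *; from h import *
from station import optics
show()
# side view: keeper block/plate seen? save crop, report projected nose/plate for travel hypotheses
c=optics.camera("wrist");cv2.imwrite("pics/kw.png",c["pixels"]);np.save("kw.npy",c,allow_pickle=True)
E
python3 kp.py
```

```text
t 24.75 pos [0.509  0.0032 0.0608] jig xy -0.101 -0.0004 yaw rel jig 0.5 tilt [0.0003 0.0002] F [-0.28 -0.08 -0.09] T [-0.06  0.01 -0.04] open -0.002 j6 2.866
```

Request:
step_arm(
  deltas=[
    [[0, 0, 0, 0.03, 0, 0, 0], [0, 0, 0, 0.03, 0, 0, 0], [0, 0, 0, 0.03, 0, 0, 0], [0, 0, 0, 0.03, 0, 0, 0], [0, 0, 0, 0.03, 0, 0, 0], [0, 0, 0, 0.03, 0, 0, 0], [0, 0, 0, 0.03, 0, 0, 0], [0, 0, 0, 0.03, 0, 0, 0]],
  ],
)

```text
clock: 25.6
position: [0.511, 0.0038, 0.0608]
eef_rot: [-0.0, 0.99, 0.14, -0.0]
force: [-3.0, -0.0, 2.3]
opening: -0.0
grip_force: 1.3
```

Request:
step_arm(
  deltas=[
    [[0, 0, 0, 0.02, 0, 0, 0], [0, 0, 0, 0.02, 0, 0, 0], [0, 0, 0, 0.02, 0, 0, 0], [0, 0, 0, 0.01, 0, 0, 0], [0, 0, 0, 0.01, 0, 0, 0], [0, 0, 0, 0.01, 0, 0, 0], [0, 0, 0, 0.01, 0, 0, 0], [0, 0, 0, 0.01, 0, 0, 0]],
  ],
)

```text
clock: 26.4
position: [0.5121, 0.0041, 0.0608]
eef_rot: [-0.0, 0.99, 0.14, 0.0]
force: [-2.8, -0.4, 1.9]
opening: -0.002
grip_force: 1.3
```

Request:
step_arm(
  deltas=[
    [[0, 0, 0, 0.01, 0, 0, 0], [0, 0, 0, 0.01, 0, 0, 0], [0, 0, 0, 0.01, 0, 0, 0], [0, 0, 0, 0.01, 0, 0, 0], [0, 0, 0, 0.01, 0, 0, 0], [0, 0, 0, 0.01, 0, 0, 0], [0, 0, 0, 0.01, 0, 0, 0], [0, 0, 0, 0.01, 0, 0, 0]],
  ],
)

```text
clock: 27.2
position: [0.5128, 0.0043, 0.0608]
eef_rot: [-0.0, 0.99, 0.14, 0.0]
force: [-2.8, -0.5, 1.2]
opening: -0.001
grip_force: 1.3
```

```bash
python3 kp.py
```

```text
t 27.2 pos [0.5128 0.0043 0.0608] jig xy -0.097 -0.0004 yaw rel jig 0.49 tilt [0. 0.] F [-2.79 -0.53  1.23] T [ 0.01  0.53 -0.01] open -0.001 j6 2.868
```

Request:
step_arm(
  deltas=[
    [[0, 0, 0, 0.01, 0, 0, 0], [0, 0, 0, 0.01, 0, 0, 0], [0, 0, 0, 0.01, 0, 0, 0], [0, 0, 0, 0.01, 0, 0, 0], [0, 0, 0, 0.01, 0, 0, 0], [0, 0, 0, 0.01, 0, 0, 0], [0, 0, 0, 0.01, 0, 0, 0], [0, 0, 0, 0.01, 0, 0, 0]],
  ],
)

```text
clock: 28.05
position: [0.5135, 0.0045, 0.0608]
eef_rot: [0.0, 0.99, 0.14, -0.0]
force: [-4.5, 0.1, 3.5]
opening: -0.001
grip_force: 1.9
```

Request:
step_arm(
  deltas=[
    [[0, 0, 0, 0.01, 0, 0, 0], [0, 0, 0, 0.01, 0, 0, 0], [0, 0, 0, 0.01, 0, 0, 0], [0, 0, 0, 0, 0, 0, 0], [0, 0, 0, 0, 0, 0, 0], [0, 0, 0, 0, 0, 0, 0], [0, 0, 0, 0, 0, 0, 0], [0, 0, 0, 0, 0, 0, 0]],
  ],
)

```text
clock: 28.85
position: [0.5136, 0.0046, 0.0608]
eef_rot: [0.0, 0.99, 0.14, -0.0]
force: [-6.0, -0.8, 5.5]
opening: -0.0
grip_force: 2.9
```

```bash
python3 kp.py
```

```text
t 28.85 pos [0.5136 0.0046 0.0608] jig xy -0.0962 -0.0004 yaw rel jig 0.49 tilt [-0.0005 -0.0001] F [-5.96 -0.82  5.49] T [-0.14  1.11 -0.01] open -0.0 j6 2.869
```

The force holds at 6 N and the motion has stalled at the expected place, so both pins bear on the rim. I'll back off now.

Request:
step_arm(
  deltas=[
    [[0, 0, 0, -0.05, 0, 0, 0], [0, 0, 0, -0.2, 0, 0, 0], [0, 0, 0, -0.5, 0, 0, 0], [0, 0, 0, -0.7, 0, 0, 0], [0, 0, 0, 0, 0, -1, 0], [0, 0, 0, 0, 0, -3, 0], [0, 0, 0, 0, 0, -4, 0], [0, 0, 0, 0, 0, -4, 0]],
  ],
)

```text
clock: 29.7
position: [0.4995, 0.0006, 0.1829]
eef_rot: [0.0, 0.99, 0.14, 0.0]
force: [0.3, 0.1, -0.2]
opening: -0.002
grip_force: 0.0
```

Request:
step_arm(
  deltas=[
    [[0, 0, 0, -2, 0, -2, 0], [0, 0, 0, -3, 3, -2, 0], [0, 0, 0, -3, 4, -1, 0], [0, 0, 0, -1, 4, 0, 0], [0, 0, 0, 0, 4, 0, 0], [0, 0, 0, 0, 4, 0, 0], [0, 0, 0, 0, 2, 0, 0], [0, 0, 0, 0, 0, 0, 0]],
  ],
)

```text
clock: 30.5
position: [0.4724, -0.2275, 0.2309]
eef_rot: [0.0, 0.99, 0.139, 0.0]
force: [0.0, 0.0, 0.4]
opening: -0.001
grip_force: 0.0
```

```bash
python3 - <<'E'
from pose import *; from h import *
from station import optics
show();h=.0065
W=lambda x,y,z:np.r_[O+x*X+y*Y,z+h]
c=optics.camera("top");b=np.load("c0.pkl",allow_pickle=True)["top"]
def prof(c,y,z,x0,x1):
    xs=np.arange(x0,x1,.0005);uv=proj(c,[W(x,y,z) for x in xs]).astype(np.float32)
    v=cv2.remap(c["pixels"].min(2).astype(np.float32),uv[:,0],uv[:,1],1).ravel()
    return v[::4].astype(int).tolist()
for n,k in(("before",b),("now",c)):
    print(n,"nose y=+-22, x from -90 step 2mm, z=.03"); [print(y,prof(k,y,.03,-.09,-.03)) for y in(.022,-.022)]
    print("flat, x 20..50"); [print(y,prof(k,y,.024,.02,.05)) for y in(-.024,0,.024)]
E
```

```text
t 30.5 pos [ 0.4724 -0.2275  0.2309] jig xy -0.1985 -0.2128 yaw rel jig 0.34 tilt [ 0.0003 -0.0005] F [0.04 0.03 0.36] T [ 0.04 -0.01  0.  ] open -0.001 j6 2.414
before nose y=+-22, x from -90 step 2mm, z=.03
0.022 [245, 246, 247, 247, 246, 243, 239, 240, 240, 234, 205, 148, 115, 114, 144, 193, 234, 242, 241, 241, 241, 241, 240, 240, 240, 240, 240, 240, 240, 240]
-0.022 [241, 245, 247, 247, 247, 243, 240, 239, 243, 247, 222, 160, 116, 101, 113, 161, 213, 234, 237, 237, 237, 237, 237, 237, 237, 237, 236, 236, 236, 236]
flat, x 20..50
-0.024 [235, 235, 232, 220, 194, 154, 118, 108, 103, 111, 149, 207, 234, 235, 235]
0 [236, 235, 235, 235, 236, 237, 232, 207, 141, 115, 149, 211, 235, 235, 236]
0.024 [240, 241, 241, 235, 208, 161, 124, 110, 104, 110, 154, 209, 235, 238, 237]
now nose y=+-22, x from -90 step 2mm, z=.03
0.022 [247, 247, 247, 246, 247, 247, 247, 247, 247, 244, 224, 176, 155, 201, 237, 248, 248, 248, 247, 246, 240, 234, 233, 238, 239, 239, 238, 238, 238, 239]
-0.022 [247, 247, 246, 246, 247, 247, 246, 246, 247, 249, 225, 166, 146, 186, 244, 248, 247, 247, 244, 239, 233, 228, 203, 202, 221, 234, 236, 236, 236, 236]
flat, x 20..50
-0.024 [236, 235, 234, 233, 233, 233, 235, 235, 235, 226, 216, 219, 232, 234, 235]
0 [237, 236, 236, 234, 234, 235, 236, 236, 236, 226, 216, 221, 233, 236, 235]
0.024 [239, 239, 239, 237, 237, 237, 238, 238, 237, 226, 215, 220, 233, 237, 237]
```

```bash
python3 - <<'E'
from pose import *; from h import *
from station import optics
h=.0065
W=lambda x,y,z:np.r_[O+x*X+y*Y,z+h]
c=optics.camera("top");b=np.load("c0.pkl",allow_pickle=True)["top"]
def P(k,pts):
    uv=proj(k,pts).astype(np.float32);return cv2.remap(k["pixels"].min(2).astype(np.float32),uv[:,0],uv[:,1],1).ravel()
for x in(-.015,.012,.02):
    ys=np.arange(-.07,.07,.00025);v=P(c,[W(x,y,.024) for y in ys]);e=ys[np.where(np.diff((v>175).astype(int)))[0]];print(x,e.round(4))
# keeper shift: correlate keeper outer-side silhouette (block) before/after
xs=np.arange(-.13,-.03,.00025)
for y in (0.,.01,-.01,.024,-.024):
    f=[P(k,[W(x,y,.03) for x in xs]) for k in(b,c)]
    print(y,[xs[np.where(np.diff((v>175).astype(int)))[0]].round(4).tolist() for v in f])
E
```

```text
-0.015 [-0.0462  0.0493]
0.012 [-0.0475  0.0503]
0.02 [-0.045   0.0473]
0.0 [[-0.128, -0.0762, -0.0665], [-0.101]]
0.01 [[-0.128, -0.0757, -0.0647], [-0.1012]]
-0.01 [[-0.1272, -0.076, -0.0647], [-0.1007]]
0.024 [[-0.0687, -0.06], [-0.0687, -0.0642]]
-0.024 [[-0.0687, -0.0587], [-0.069, -0.0645, -0.0462, -0.0435]]
```

```bash
python3 -c "
from station import workorder
print(workorder.finish_job())"
```

```text
the job is handed in; nothing more can be done
None
```

I handed the job in at about 31 s; no verdict came back. The disc's flat sits flush on the alignment bar, and the keeper is at about 29.6 mm of travel by camera. The disc lies about 1.4 mm left of centre, so the left pin touches its rim and the right pin may stand up to about 1–2 mm off. The robot is clear.

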